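# Set the developer dispenser: spout over the bowl, long portion key down

## Task

Get the dispenser ready to fill the bowl. First lift the sprung locking knob on the spout arm, swing the spout clockwise out of its parking hole until it is over the bowl and the plunger drops fully home in the other locking hole; then press the longest of the three portion keys until it stays down and the key that was down pops up. Press gently without forcing the key past its stop, never press the shortest key, and leave the bowl and the things around it where they are.

Things in the scene. Friction and masses are not known exactly. Their poses are not given: they have to be found in the camera images.
- dispenser: Grey box-shaped machine fixed to the counter, 240 mm (its x) by 220 mm (its y) by 50 mm high; origin at the centre of its underside, x to its rear, y to its left, z up. The key bank is on top near the front, with the middle slot at (-70, 0) mm and the others at (-70, +52) and (-70, -52) mm. The spout arm turns on a vertical pivot at (20, 0) mm. Under the arm lies a steel index plate, its top 70 mm above the counter, with two locking holes 75 mm from the pivot.
- spout (a joint): Angle of the spout arm, rad: 0 = parked, spout along the machine's +x (rear); grows as it swings clockwise seen from above to the machine's right (-y); range -0.1 to 1.75. Turns under 1 to 4 N at the knob (more with the plunger tip rubbing). The plunger locks it at 0 (start) and in a working hole, set by hand somewhere between 1.20 and 1.50, to be felt for; about 0.02 rad of play.
- plunger (a joint): Lift of the locking plunger, m: 0 = fully home in a hole, about 0.007 when its tip rides on top of the index plate, 0.013 = fully lifted. A spring and its weight push it down with about 3 to 4 N. A lift of 0.010 frees the arm. Let go over plain plate, the tip rides on the plate while the arm is pushed along, drops into the hole by itself when it gets there, and then blocks the arm.
- knob_center (a point): Centre of the round black plunger knob on the spout arm: 34 mm in diameter, 26 mm high, upright, 75 mm from the pivot; with the plunger home this point is 115 mm above the counter, the knob's underside 102 mm, its top 128 mm; the top of the arm (34 mm wide) below it is at 96 mm. The knob spins freely on its own axis and goes up with the plunger.
- spout_tip (a point): Outlet at the end of the steel spout tube, 205 mm from the pivot, 70 mm above the counter.
- key_short_top (a point): White key cap, 32 mm wide and 30 mm long (the shortest of three caps standing side by side in a shuffled order, 52 mm apart, long sides parallel to the machine's x axis). This point is the middle of its top face and moves with it: 80 mm above the counter when the key is up.
- key_middle_top (a point): White key cap, 32 mm wide and 48 mm long (the middle one in length of three caps standing side by side in a shuffled order, 52 mm apart, long sides parallel to the machine's x axis). This point is the middle of its top face and moves with it: 80 mm above the counter when the key is up.
- key_long_top (a point): White key cap, 32 mm wide and 68 mm long (the longest of three caps standing side by side in a shuffled order, 52 mm apart, long sides parallel to the machine's x axis). This point is the middle of its top face and moves with it: 80 mm above the counter when the key is up.
- key_short (a joint): Travel of the shortest key, m: 0 = up, grows as it is pushed straight down. Up at the start; must never be pressed.
- key_middle (a joint): Travel of the middle-length key, m: 0 = up, grows as it is pushed straight down. Latched down at the start; pops up to 0 as the long key goes down.
- key_long (a joint): Travel of the longest key, m: 0 = up, grows as it is pushed straight down. Up at the start. Its spring gives 2 to 4 N, rising to 5 to 7 N as the interlock bar is pushed aside, then it snaps in. The latching depth is hidden and differs between machines, 0.009 to 0.019; a firm stop lies about 2 mm beneath it. Pressed short of it the key springs back up; pushing 10 to 20 N on the stop is ample, over 40 N is forcing it; press slowly.
- bowl_center (a point): Centre of the black tint bowl, half-way up: rim 124 mm across, 63 mm high, loose, standing right of the machine under the place where the spout is to go.
- canister_center (a point): Centre of the white canister, 119 x 157 x 204 mm, left of the machine; leave alone.
- nozzle_bottle_center (a point): Centre of the small bottle with pointed nozzle, 36 mm across and 124 mm high, left of the machine; leave alone.
- jar_center (a point): Centre of the round jar, 50 mm across and 51 mm high, right of the machine's front; leave alone.

How it is judged:
On the way, in this order (a step that is already met when the one before it is completed fails the run):
1. the spout is locked in its working hole, the long key still up (value of joint spout between 1.15 and 1.55 rad and value of joint plunger below 0.002 m and value of joint key_long below 0.003 m), for 0.2 s.
2. the long key is down and the other two are up (value of joint key_long above 0.007 m and value of joint each of key_middle, key_short below 0.002 m), for 0.2 s.
At the end, for the whole second after the job is handed in: The spout arm is locked in its working hole (plunger within 2 mm of fully home, arm between 1.15 and 1.55 rad), the spout tip within 60 mm of the bowl's centre seen from above, the long key latched down by more than 7 mm and the middle and short keys up within 2 mm (all of step 2 and value of joint spout between 1.15 and 1.55 rad and value of joint plunger below 0.002 m and horizontal distance between spout_tip and bowl_center below 0.06 m); the robot touches nothing.
It fails at once if the key is forced: more than 40 N on the long key (contact force between the fingers and key_long above 40 N).
It fails at once if the short key is pressed (value of joint key_short above 0.006 m).
It fails at once if the bowl, canister, small bottle or jar is pushed more than 15 mm (distance of any of bowl_center, canister_center, nozzle_bottle_center, jar_center from where it was at the start of the episode above 0.015 m).
It also fails if it takes over 42 s, if anything falls off the work surface, if the arm or the gripper's body presses on something with over 40 N, if the wrist force passes 120 N, or if a joint passes its speed limit or range.

## Robot

A 7-joint arm with a two-finger parallel gripper is mounted at the origin on a cart in front of the work surface, level with it; the furniture and walls round the work are solid. World frame = base frame: x ahead of the robot, y to its left, z up, the work surface at z = 0. Lengths are in m, angles in rad, forces in N, time in s.
With the tool pointing down it reaches from about 0.4 to 0.85 m from the base axis. Payload 6.9 kg.
Tool frame: the origin (TCP) lies midway between the tips of the shut fingers; the grasp point (between the pads) lies 19 mm behind it; z points along the fingers, y is the line along which they close (so a half turn about z gives the same grasp; the last joint's range is limited). The gripper opens to 85 mm and grips with 20 to 120 N. Pads are 22 mm wide; open, the fingers measure 114 mm over their backs; the gripper's body (76 mm by 85 mm) begins 54 mm behind the grasp point. The pads swing forward as they close: fully open they stand 13 mm farther back than shut.
Start: joints at [-1.044, 0.507, -0.238, 1.5, 0.126, 1.149, -0.155], TCP at [0.255, 0.57, 0.231] pointing down, gripper open.
Joint ranges: [-3.08, 3.08], [-0.24, 2.05], [-1.43, 1.35], [0, 2.5], [-1.52, 4.66], [0.17, 1.96], [-2.89, 2.89]. Speed limits (rad/s): [2.39, 2.39, 3.14, 3.14, 3.14, 3.14, 3.14].

## Interface

Orientations are given as a unit quaternion [w, x, y, z].
In Python, from plant import state, snapshot, camera_params, hand_in gives the robot as it stands.
- The arm moves only by the shell command python3 -m handwheel 'ROWS' [FORCE]. ROWS is JSON, a list of rows, each an object of numbers: "claw": the finger opening in mm, from 0 to 85.4; "dx", "dy", "dz": the shift along the tool's x, y, z in mm; "twist": the turn about the tool's z in rad. A call has 1 to 10 rows; each row shifts and turns the commanded pose from where the row before left it, along the tool's axes as they then stand; what a row does not reach is not made up. A row lasts 1/12 s, in which the tool goes at most 41.7 mm and 7.16 degrees, less where a joint would pass 70% of its speed; a pose out of reach is approached as far as the arm can. A call with a gripper value outside its range is refused whole. The fingers move at their own pace and stop on an object; FORCE is the grip in N (left out, the last holds). Time passes only in rows, so rows that do not move let the fingers close. It gives the time, the measured TCP pose, the force, the opening and the grip force at its end, in the units of the state.
- state(): the state, without advancing time (a new reading comes with each control period).
- snapshot(name): name is "scene" or "side" or "wrist"; returns the picture (400x640x3 uint8, red, green, blue); there is no depth.
- camera_params(name): a dict with "mtx" (3x3 intrinsics, pixels), "rvec" (rotation vector, rad) and "tvec" (3), from world to camera coordinates, as OpenCV has them. Camera axes: x right, y down, z forward; pixel columns grow to the right and rows downward; lengths in m; the calibration is good to about 2 mm. A picture is of the moment at which its call begins: read the wrist's pose just before it. camera_params takes no time and is no camera call; for the wrist camera it gives the pose at the moment of the call.
- hand_in(): hands the job in; it is judged then, once.
The state is a dict: "t": time; "joints": joint angles; "qvel": joint speeds; "joint_torque": joint torques, N m; "position": TCP position; "eef_rot": TCP orientation; "contact_force": force on the tool from outside, world axes, zero at the start; "wrist_torque": the same for the moment, N m; "finger_gap": opening from 0.0 (shut) to 1.0 (fully open); "grip_force": force on a finger pad.
Only numpy, scipy, OpenCV 4.12 (cv2) and the standard library are available. Lean on these libraries where they do the work, as an engineer would, in place of code of your own. Each camera call takes 0.05 s, during which the arm holds its last target. There are 200 camera calls.

## Working session

There is one attempt and no reset: what is moved stays moved. The work goes in short steps, Python scripts to look and compute and a shell command to move; the robot and the scene stay as the last step left them, time stands still between calls to the robot, and variables do not carry over. Pictures are saved under pics/ and viewed, at most 10 in all, crops included, and the job is handed in when it is done.

```bash
ls; mkdir -p pics; python3 - <<'E'
from plant import *
import cv2
s=state();print(s)
for n in("scene","side"):
    cv2.imwrite(f"pics/{n}0.png",snapshot(n)[...,::-1])
    c=camera_params(n);print(n,c)
E
```

```text
pics
{'t': 0.0, 'joints': array([-1.04450485,  0.50836671, -0.23752351,  1.50114839,  0.12567121,
        1.14890088, -0.15481635]), 'qvel': array([-0.0002472 , -0.00035178, -0.00023867,  0.00015898,  0.00065908,
       -0.00259576,  0.00047672]), 'joint_torque': array([ 3.15062453e-04, -6.20606661e+01, -2.18703344e+00, -2.49646908e+01,
        1.25252159e-02,  1.20020934e-02, -2.38265778e-05]), 'position': array([0.25515581, 0.56998152, 0.23040633]), 'eef_rot': array([-1.88385335e-04,  2.08851820e-01,  9.77946866e-01, -8.99123105e-04]), 'contact_force': array([ 0.14189053, -0.11241865,  0.01531837]), 'wrist_torque': array([ 0.01228688,  0.0029356 , -0.01566869]), 'grip_force': 0.0, 'finger_gap': 1.0035240719795313}
scene {'mtx': array([[487.71666795,   0.        , 327.02026527],
       [  0.        , 487.71666795, 202.84743873],
       [  0.        ,   0.        ,   1.        ]]), 'rvec': array([ 2.34292107, -0.77665767,  0.30564889]), 'tvec': array([-0.4366305 ,  0.35929359,  1.10884945])}
side {'mtx': array([[494.61074078,   0.        , 318.26761485],
       [  0.        , 494.61074078, 212.73202409],
       [  0.        ,   0.        ,   1.        ]]), 'rvec': array([ 0.03129847,  2.56424833, -1.74540923]), 'tvec': array([0.55456599, 0.07178698, 1.44833003])}
```

View pics/scene0.png

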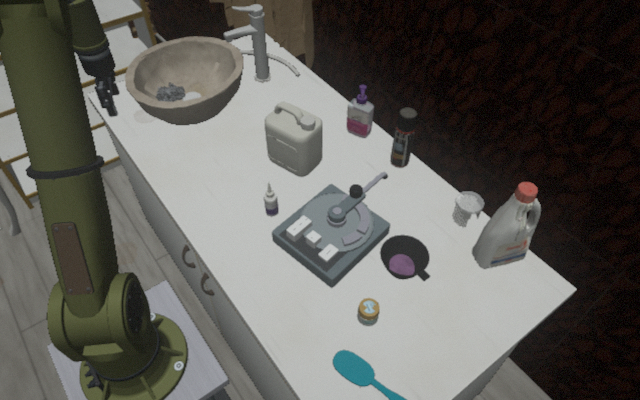

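View pics/side0.png

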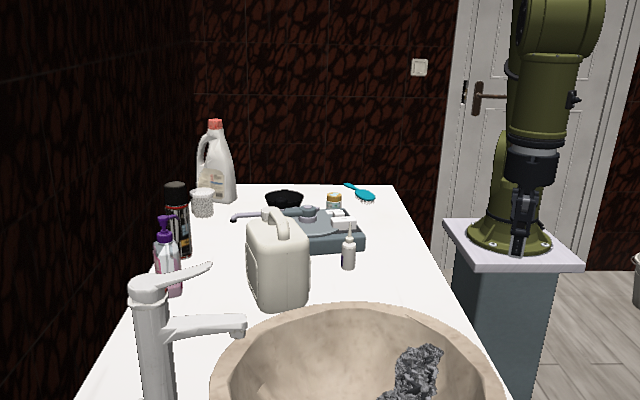

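The scene view shows the machine around (331,233), with the knob near (356,190), the spout tip near (384,176), the bowl near (405,256) and the jar near (369,310). The side view is too distant to be useful. I'll enlarge the machine.

```bash
python3 - <<'E'
import cv2
i=cv2.imread("pics/scene0.png")[165:325,260:440]
cv2.imwrite("pics/crop0.png",cv2.resize(i,None,fx=4,fy=4,interpolation=cv2.INTER_CUBIC)[:600,:])
E
```

```text
(no output)
```

View pics/crop0.png

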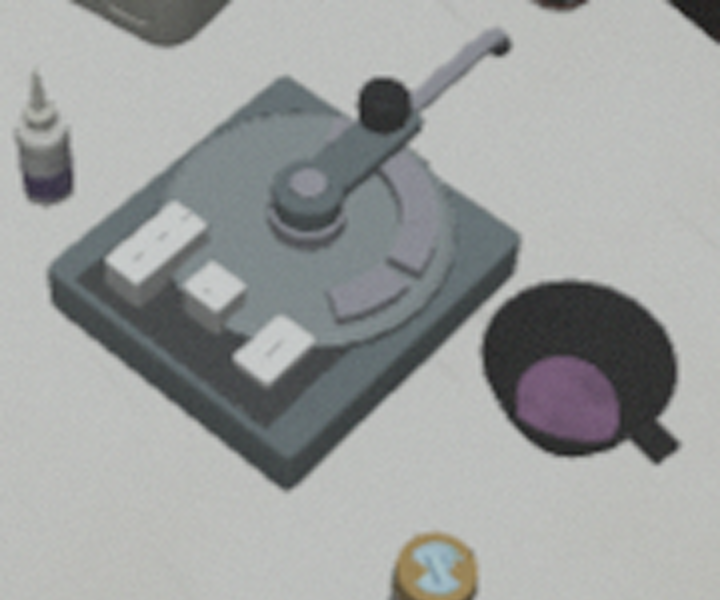

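The crop shows the keys from left to right: long (centre about 157,243), short (215,288) and middle (273,350, latched lower). The knob is at (384,105), the pivot cap at (308,183), and the top-plate corners are at (287,77), (520,240), (287,462) and (50,273).

```bash
cat >h.py <<'E'
import numpy as np,cv2
from scipy.optimize import least_squares
from scipy.spatial.transform import Rotation as R
from plant import *
def proj(P,c): return cv2.projectPoints(np.array(P,float).reshape(-1,1,3),c["rvec"],c["tvec"],c["mtx"],None)[0].reshape(-1,2)
def m2w(p,q):
    p=np.atleast_2d(p).astype(float);c,s=np.cos(q[2]),np.sin(q[2])
    return np.c_[q[0]+c*p[:,0]-s*p[:,1],q[1]+s*p[:,0]+c*p[:,1],p[:,2]]
def ray(u,c,z):
    Rm=cv2.Rodrigues(c["rvec"])[0];o=-Rm.T@c["tvec"].ravel();d=Rm.T@np.linalg.inv(c["mtx"])@[u[0],u[1],1]
    return o+d*(z-o[2])/d[2]
E
python3 - <<'E'
from h import *
c=camera_params("scene")
f=lambda a:(np.array(a,float)+.5)/4-.5+[260,165]
M=np.array([[120,110,50],[120,-110,50],[-120,-110,50],[-120,110,50],[95,0,115],[225,0,70],[-70,52,80]])/1000
px=f([[287,77],[520,240],[287,462],[50,273],[384,105],[498,42],[157,243]])
r=least_squares(lambda q:(proj(m2w(M,q),c)-px).ravel(),[.6,-.1,0],x_scale=[.1,.1,.1],loss="soft_l1")
print(r.x);print((proj(m2w(M,r.x),c)-px).round(1))
q=r.x;print("knob",m2w([.095,0,.115],q),"piv",m2w([.02,0,.1],q),"long",m2w([-.07,.052,.08],q))
b=ray(f([580,350]),c,.063)
for k in(.05,.056,.063):print(ray(f([580,350]),c,k))
a=np.linspace(0,2*np.pi,9)[:8]
print(((proj(np.c_[b[0]+.062*np.cos(a),b[1]+.062*np.sin(a),0*a+.063],c)-[260,165])*4).round())
for A in(1.2,1.35,1.5):print(A,m2w([.02+.205*np.cos(A),-.205*np.sin(A),.07],q))
print(R.from_quat(state()['eef_rot'],scalar_first=True).as_matrix())
E
```

```text
[0.5664546  0.00794423 0.18751142]
[[-0.7 -1.5]
 [ 1.9 -0.9]
 [ 0.7  0.5]
 [-2.1 -1.5]
 [ 0.2  1. ]
 [-0.1  2.2]
 [-0.2  0. ]]
knob [[0.65978936 0.0256536  0.115     ]] piv [[0.58610402 0.01167252 0.1       ]] long [[0.48798806 0.04598371 0.08      ]]
[ 0.67031081 -0.16638173  0.05      ]
[ 0.66684195 -0.16888966  0.056     ]
[ 0.66279495 -0.17181558  0.063     ]
[[649. 301.]
 [582. 271.]
 [513. 285.]
 [481. 336.]
 [505. 398.]
 [575. 431.]
 [647. 416.]
 [677. 361.]]
1.2 [[ 0.69470311 -0.16219881  0.07      ]]
1.35 [[ 0.66750066 -0.17647527  0.07      ]]
1.5 [[ 0.63847021 -0.18652633  0.07      ]]
[[-9.12747635e-01  4.08523384e-01 -6.32312560e-04]
 [ 4.08523873e-01  9.12746479e-01 -1.45258139e-03]
 [-1.62724015e-05 -1.58415500e-03 -9.99998745e-01]]
```

```bash
python3 -m handwheel '[{"dz":-20,"dx":-10,"dy":-5},{"dz":-20,"dx":-20,"dy":-11},{"dx":-29,"dy":-16},{"dx":-29,"dy":-16},{"dx":-29,"dy":-16},{"dx":-29,"dy":-16},{"dx":-29,"dy":-16},{"dx":-29,"dy":-16},{"dx":-29,"dy":-16},{"dx":-29,"dy":-16}]' 30
python3 -m handwheel '[{"dx":-29,"dy":-16,"twist":0},{"dx":-29,"dy":-16},{"dx":-29,"dy":-16},{"dx":-29,"dy":-16},{"dx":-29,"dy":-16},{"dx":-29,"dy":-16},{"dx":-29,"dy":-16},{"dx":-29,"dy":-16},{"dx":-29,"dy":-16},{"dx":-29,"dy":-16}]'
python3 -m handwheel '[{"dx":-22,"dy":-14},{"twist":-0.1},{"twist":-0.1},{"twist":-0.1},{"twist":-0.1},{"twist":-0.1},{"twist":-0.1},{}]'
python3 - <<'E'
from h import *
s=state();print(s['t'],s['position'],R.from_quat(s['eef_rot'],scalar_first=True).as_matrix().round(3),s['joints'].round(2))
c=camera_params("wrist");cv2.imwrite("pics/w1.png",snapshot("wrist")[...,::-1])
q=[.5665,.0079,.1875]
print(proj(m2w([[.095,0,.115],[.02,0,.1],[-.07,.052,.08],[-.12,-.11,.05],[.12,.11,.05]],q),c).round())
np.savez("w1.npz",**c)
E
```

```text
0.1 [0.25520225 0.5700396  0.23052187] [[-0.913  0.409 -0.001]
 [ 0.409  0.913 -0.001]
 [-0.    -0.002 -1.   ]] [-1.04  0.51 -0.24  1.5   0.13  1.15 -0.15]
[[108. 563.]
 [ 78. 526.]
 [ 64. 465.]
 [-10. 465.]
 [190. 493.]]invalid input at $[0]: expected keys claw, dx, dy, dz, twist
invalid input at $[0]: expected keys claw, dx, dy, dz, twist
invalid input at $[0]: expected keys claw, dx, dy, dz, twist
```

View pics/w1.png

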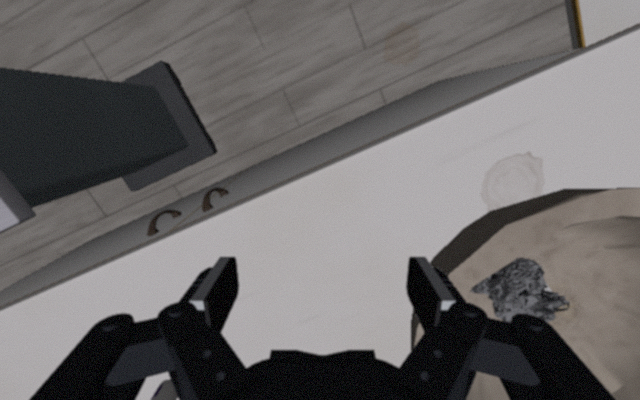

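The moves were refused because every row needs all the keys. The wrist view works: the fingers are at the bottom and the image's up direction is about tool +x.

```bash
python3 -m handwheel '[{"claw":85,"dx":-10,"dy":-5,"dz":-20,"twist":0},{"claw":85,"dx":-20,"dy":-11,"dz":-20,"twist":0},{"claw":85,"dx":-29,"dy":-16,"dz":0,"twist":0},{"claw":85,"dx":-29,"dy":-16,"dz":0,"twist":0},{"claw":85,"dx":-29,"dy":-16,"dz":0,"twist":0},{"claw":85,"dx":-29,"dy":-16,"dz":0,"twist":0},{"claw":85,"dx":-29,"dy":-16,"dz":0,"twist":0},{"claw":85,"dx":-29,"dy":-16,"dz":0,"twist":0},{"claw":85,"dx":-29,"dy":-16,"dz":0,"twist":0},{"claw":85,"dx":-29,"dy":-16,"dz":0,"twist":0}]' 30
python3 -m handwheel '[{"claw":85,"dx":-29,"dy":-16,"dz":0,"twist":0},{"claw":85,"dx":-29,"dy":-16,"dz":0,"twist":0},{"claw":85,"dx":-29,"dy":-16,"dz":0,"twist":0},{"claw":85,"dx":-29,"dy":-16,"dz":0,"twist":0},{"claw":85,"dx":-29,"dy":-16,"dz":0,"twist":0},{"claw":85,"dx":-29,"dy":-16,"dz":0,"twist":0},{"claw":85,"dx":-29,"dy":-16,"dz":0,"twist":0},{"claw":85,"dx":-29,"dy":-16,"dz":0,"twist":0},{"claw":85,"dx":-29,"dy":-16,"dz":0,"twist":0},{"claw":85,"dx":-29,"dy":-16,"dz":0,"twist":0}]'
python3 -m handwheel '[{"claw":85,"dx":-22,"dy":-14,"dz":0,"twist":0},{"claw":85,"dx":0,"dy":0,"dz":0,"twist":-0.1},{"claw":85,"dx":0,"dy":0,"dz":0,"twist":-0.1},{"claw":85,"dx":0,"dy":0,"dz":0,"twist":-0.1},{"claw":85,"dx":0,"dy":0,"dz":0,"twist":-0.1},{"claw":85,"dx":0,"dy":0,"dz":0,"twist":-0.1},{"claw":85,"dx":0,"dy":0,"dz":0,"twist":-0.1},{"claw":85,"dx":0,"dy":0,"dz":0,"twist":0}]'
python3 - <<'E'
from h import *
s=state();print(s['t'],s['position'],R.from_quat(s['eef_rot'],scalar_first=True).as_matrix().round(3),s['joints'].round(2))
c=camera_params("wrist");cv2.imwrite("pics/w2.png",snapshot("wrist")[...,::-1])
q=[.5665,.0079,.1875]
print(proj(m2w([[.095,0,.115],[.02,0,.1],[-.07,.052,.08],[-.12,-.11,.05],[.12,.11,.05]],q),c).round())
np.savez("w2.npz",**c)
E
```

```text
t: 0.98
position: [0.4363, 0.3304, 0.2712]
eef_rot: [-0.0, 0.209, 0.978, -0.0]
contact_force: [-0.0, 1.1, -0.5]
finger_gap: 0.997
grip_force: 0.0
t: 1.82
position: [0.6356, 0.066, 0.271]
eef_rot: [-0.0, 0.209, 0.978, -0.0]
contact_force: [0.6, 0.7, -0.3]
finger_gap: 0.994
grip_force: 0.0
t: 2.48
position: [0.6491, 0.0456, 0.2708]
eef_rot: [-0.0, -0.092, 0.996, 0.0]
contact_force: [0.8, 0.2, -0.3]
finger_gap: 0.998
grip_force: 0.0
2.4833 [0.64913782 0.04555999 0.27081507] [[-0.983 -0.182 -0.001]
 [-0.182  0.983  0.   ]
 [ 0.001  0.    -1.   ]] [ 0.03  0.53 -0.25  1.36  0.13  1.28  1.54]
[[302. 192.]
 [301. 118.]
 [352.  24.]
 [195. -22.]
 [390. 197.]]
```

View pics/w2.png

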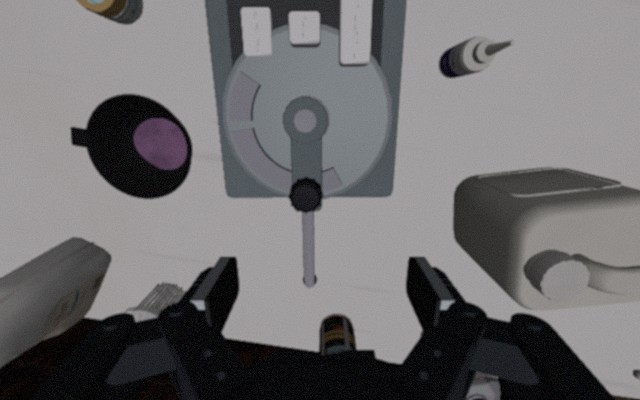

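The wrist view shows the knob at (306,194), the pivot at (305,120) and the spout tip at (309,281). The rear corners are at (227,197) and (393,197), and the long key's rear end is at (355,64). My fit is about 4 px off laterally, so I'll refit on both views.

```bash
python3 - <<'E'
from h import *
c=camera_params("scene");w=dict(np.load("w2.npz"))
f=lambda a:(np.array(a,float)+.5)/4-.5+[260,165]
M=np.array([[120,110,50],[120,-110,50],[-120,-110,50],[-120,110,50],[95,0,115],[-70,52,80]])/1000
px=f([[287,77],[520,240],[287,462],[50,273],[384,105],[157,243]])
N=np.array([[120,-110,50],[120,110,50],[95,0,115],[20,0,100],[225,0,70]])/1000
pw=np.array([[227,197],[393,197],[306,194],[305,120],[309,281]])
for a,b in((0,1),(1,1)):
    r=least_squares(lambda q:np.r_[a*(proj(m2w(M,q),c)-px).ravel(),b*.6*(proj(m2w(N,q),w)-pw).ravel()],[.6,-.1,0],x_scale=[.1,.1,.1],loss="soft_l1")
    q=r.x;print(q,(proj(m2w(M,q),c)-px).round(1).tolist(),(proj(m2w(N,q),w)-pw).round(1).tolist())
    k=m2w([.095,0,.115],q)[0];print("knob",k,"piv",m2w([.02,0,.1],q),"long",m2w([-.07,.052,.08],q))
    s=state();Rm=R.from_quat(s['eef_rot'],scalar_first=True).as_matrix();print("tool delta",Rm.T@(k-s['position']))
# bowl from wrist
print(ray((140,146),w,.063))
E
```

```text
[0.56719451 0.01306241 0.18424759] [[-1.3, -2.7], [0.9, -2.1], [-0.6, -1.1], [-2.9, -3.0], [-0.7, -0.2], [-1.1, -1.4]] [[-2.8, 1.3], [0.7, 1.1], [-0.1, -0.2], [0.4, -0.2], [0.5, -3.7]]
knob [0.66058657 0.03046707 0.115     ] piv [[0.586856   0.01672655 0.1       ]] long [[0.48885254 0.0513578  0.08      ]]
tool delta [-0.00865849 -0.01691781  0.15587988]
[0.56718453 0.01100877 0.19210369] [[-1.4, -2.2], [1.3, -2.0], [0.5, -0.5], [-2.5, -2.1], [-0.5, 0.1], [-0.6, -0.7]] [[-3.6, 1.7], [-0.1, 0.2], [-1.3, -0.5], [-1.4, -0.5], [0.3, -4.0]]
knob [0.66043698 0.02914657 0.115     ] piv [[0.58681662 0.01482725 0.1       ]] long [[0.48854413 0.04868751 0.08      ]]
tool delta [-0.00827817 -0.01819117  0.15587974]
[ 0.65372015 -0.1725217   0.063     ]
```

```bash
python3 -m handwheel '[{"claw":85,"dx":-8,"dy":-17,"dz":10,"twist":0},{"claw":85,"dx":0,"dy":0,"dz":30,"twist":0},{"claw":85,"dx":0,"dy":0,"dz":30,"twist":0},{"claw":85,"dx":0,"dy":0,"dz":30,"twist":0},{"claw":70,"dx":0,"dy":0,"dz":30,"twist":0},{"claw":60,"dx":0,"dy":0,"dz":20,"twist":0},{"claw":50,"dx":0,"dy":0,"dz":15,"twist":0},{"claw":50,"dx":0,"dy":0,"dz":0,"twist":0}]' 30
python3 - <<'E'
from h import *
cv2.imwrite("pics/w3.png",snapshot("wrist")[...,::-1])
E
```

```text
t: 3.2
position: [0.6581, 0.0294, 0.102]
eef_rot: [-0.003, -0.088, 0.996, -0.0]
contact_force: [-0.2, -0.1, -0.4]
finger_gap: 0.587
grip_force: 0.0
```

View pics/w3.png

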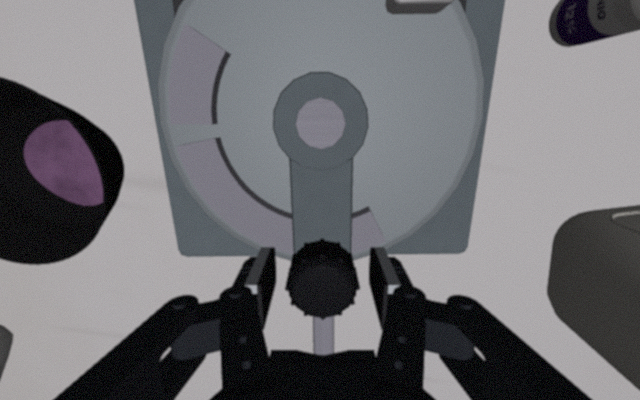

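The knob, at (322,279), sits centred between the pads at (262,…) and (380,…). I'll grip and lift.

```bash
python3 -m handwheel '[{"claw":25,"dx":0,"dy":0,"dz":0,"twist":0},{"claw":25,"dx":0,"dy":0,"dz":0,"twist":0},{"claw":25,"dx":0,"dy":0,"dz":0,"twist":0},{"claw":25,"dx":0,"dy":0,"dz":0,"twist":0},{"claw":25,"dx":0,"dy":0,"dz":0,"twist":0}]' 40
python3 -m handwheel '[{"claw":25,"dx":0,"dy":0,"dz":-4,"twist":0},{"claw":25,"dx":0,"dy":0,"dz":-4,"twist":0},{"claw":25,"dx":0,"dy":0,"dz":-3.5,"twist":0},{"claw":25,"dx":0,"dy":0,"dz":0,"twist":0},{"claw":25,"dx":0,"dy":0,"dz":0,"twist":0}]' 40
```

```text
t: 3.67
position: [0.661, 0.0303, 0.1074]
eef_rot: [0.001, -0.089, 0.996, -0.0]
contact_force: [-0.0, -1.0, 3.2]
finger_gap: 0.378
grip_force: 40.3
t: 4.08
position: [0.6606, 0.0304, 0.118]
eef_rot: [0.0, -0.089, 0.996, -0.0]
contact_force: [4.4, -0.1, -4.5]
finger_gap: 0.376
grip_force: 39.9
```

```bash
python3 -m handwheel '[{"claw":25,"dx":0.2,"dy":-3.7,"dz":-0.5,"twist":0.05},{"claw":25,"dx":0.37,"dy":-7.49,"dz":0,"twist":0.1},{"claw":25,"dx":0.37,"dy":-7.49,"dz":0,"twist":0.1},{"claw":25,"dx":0.37,"dy":-7.49,"dz":0,"twist":0.1},{"claw":25,"dx":0.37,"dy":-7.49,"dz":0,"twist":0.1},{"claw":25,"dx":0.37,"dy":-7.49,"dz":0,"twist":0.1}]' 40
python3 - <<'E'
from h import *
s=state();p=s['position'];print(p-[.5868,.0155,0],np.hypot(*(p[:2]-[.5868,.0155])),.19-np.arctan2(p[1]-.0155,p[0]-.5868),s['contact_force'])
E
```

```text
t: 4.58
position: [0.6573, -0.0099, 0.1183]
eef_rot: [0.001, 0.187, 0.982, 0.001]
contact_force: [5.7, 0.0, -3.6]
finger_gap: 0.374
grip_force: 40.0
[ 0.07046135 -0.02537558  0.11827598] 0.07489140160367119 0.5356748644515312 [ 5.67097134  0.04959992 -3.57502259]
```

```bash
python3 -m handwheel '[{"claw":25,"dx":0.37,"dy":-7.49,"dz":0,"twist":0.1},{"claw":25,"dx":0.37,"dy":-7.49,"dz":0,"twist":0.1},{"claw":25,"dx":0.37,"dy":-7.49,"dz":0,"twist":0.1},{"claw":25,"dx":0.37,"dy":-7.49,"dz":0,"twist":0.1},{"claw":25,"dx":0.37,"dy":-7.49,"dz":0,"twist":0.1},{"claw":25,"dx":0,"dy":0,"dz":0,"twist":0},{"claw":25,"dx":0,"dy":0,"dz":0,"twist":0}]' 40
python3 - <<'E'
from h import *
s=state();p=s['position'];print(p-[.5868,.0155,0],np.hypot(*(p[:2]-[.5868,.0155])),.19-np.arctan2(p[1]-.0155,p[0]-.5868),s['contact_force'])
E
```

```text
t: 5.17
position: [0.6345, -0.0416, 0.1182]
eef_rot: [0.0, 0.421, 0.907, -0.001]
contact_force: [3.9, -5.3, -4.3]
finger_gap: 0.375
grip_force: 40.1
[ 0.04770015 -0.05706727  0.11818262] 0.07437726834637616 1.0645697969400925 [ 3.92836787 -5.28943686 -4.3135284 ]
```

```bash
python3 -m handwheel '[{"claw":46,"dx":0,"dy":0,"dz":0,"twist":0},{"claw":46,"dx":0,"dy":0,"dz":0,"twist":0},{"claw":46,"dx":0,"dy":0,"dz":3,"twist":0},{"claw":46,"dx":0,"dy":0,"dz":3,"twist":0},{"claw":46,"dx":0,"dy":0,"dz":3,"twist":0},{"claw":46,"dx":0.03,"dy":-1.5,"dz":0,"twist":0.02},{"claw":46,"dx":0.03,"dy":-1.5,"dz":0,"twist":0.02},{"claw":46,"dx":0.03,"dy":-1.5,"dz":0,"twist":0.02}]' 40
python3 -m handwheel '[{"claw":46,"dx":0.03,"dy":-1.5,"dz":0,"twist":0.02},{"claw":46,"dx":0.03,"dy":-1.5,"dz":0,"twist":0.02},{"claw":46,"dx":0.03,"dy":-1.5,"dz":0,"twist":0.02},{"claw":46,"dx":0.03,"dy":-1.5,"dz":0,"twist":0.02}]'
python3 - <<'E'
from h import *
s=state();p=s['position'];Rm=R.from_quat(s['eef_rot'],scalar_first=True).as_matrix()
print(np.hypot(*(p[:2]-[.5868,.0155])),.19-np.arctan2(p[1]-.0155,p[0]-.5868),"tool F",Rm.T@s['contact_force'])
E
```

```text
t: 5.83
position: [0.6309, -0.0432, 0.1092]
eef_rot: [-0.0, 0.45, 0.893, -0.0]
contact_force: [-0.4, 0.1, -0.6]
finger_gap: 0.533
grip_force: 0.0
t: 6.17
position: [0.6266, -0.046, 0.1095]
eef_rot: [0.0, 0.485, 0.875, 0.001]
contact_force: [1.3, 1.8, -0.5]
finger_gap: 0.539
grip_force: 1.2
0.07325672814254187 1.1864245572328738 tool F [0.79137714 2.05946635 0.50112618]
```

```bash
cat >f.py <<'E'
from h import *
s=state();p=s['position'];Rm=R.from_quat(s['eef_rot'],scalar_first=True).as_matrix()
print(s['t'],np.hypot(*(p[:2]-[.5868,.0155])),.19-np.arctan2(p[1]-.0155,p[0]-.5868),"tool F",Rm.T@s['contact_force'])
E
for i in 1; do python3 -m handwheel '[{"claw":46,"dx":0.03,"dy":-1.5,"dz":0,"twist":0.02},{"claw":46,"dx":0.03,"dy":-1.5,"dz":0,"twist":0.02},{"claw":46,"dx":0.03,"dy":-1.5,"dz":0,"twist":0.02},{"claw":46,"dx":0.03,"dy":-1.5,"dz":0,"twist":0.02}]' >/dev/null; python3 f.py; done
python3 -m handwheel '[{"claw":46,"dx":0.03,"dy":-1.5,"dz":0,"twist":0.02},{"claw":46,"dx":0.03,"dy":-1.5,"dz":0,"twist":0.02},{"claw":46,"dx":0.03,"dy":-1.5,"dz":0,"twist":0.02}]' >/dev/null; python3 f.py
```

```text
6.5 0.07333155111906033 1.2745442871721726 tool F [ 0.33823941  2.9585229  -0.25224619]
6.75 0.07333169766744434 1.3380052721738345 tool F [ 0.38681907  2.26253574 -0.02386503]
```

```bash
python3 -m handwheel '[{"claw":46,"dx":0.03,"dy":-1.5,"dz":0,"twist":0.02},{"claw":46,"dx":0.03,"dy":-1.5,"dz":0,"twist":0.02},{"claw":46,"dx":0.03,"dy":-1.5,"dz":0,"twist":0.02}]' >/dev/null; python3 f.py
python3 -m handwheel '[{"claw":46,"dx":0.03,"dy":-1.5,"dz":0,"twist":0.02},{"claw":46,"dx":0.03,"dy":-1.5,"dz":0,"twist":0.02}]' >/dev/null; python3 f.py
```

```text
7.0 0.0732698131070217 1.4002869304870635 tool F [ 0.9668754   3.07384537 -0.99427691]
7.1667 0.07321149098716516 1.441470230397545 tool F [0.81586859 2.71672536 0.64001618]
```

```bash
python3 -m handwheel '[{"claw":46,"dx":0.03,"dy":-1.5,"dz":0,"twist":0.02},{"claw":46,"dx":0.03,"dy":-1.5,"dz":0,"twist":0.02}]' >/dev/null; python3 f.py
python3 -m handwheel '[{"claw":46,"dx":0.03,"dy":-1.5,"dz":0,"twist":0.02},{"claw":46,"dx":0.03,"dy":-1.5,"dz":0,"twist":0.02}]' >/dev/null; python3 f.py
```

```text
7.3333 0.07317524241348278 1.4871464312356364 tool F [ 0.36769766  0.3497473  -0.05428655]
7.5 0.0732358738889315 1.5385741381539941 tool F [-0.43262351  0.35255282  0.19340069]
```

The resistance vanished, so I'll look.

```bash
python3 - <<'E'
from h import *
s=state();print(s['finger_gap'],s['grip_force'],s['position'])
cv2.imwrite("pics/w4.png",np.hstack([snapshot("wrist")[150:400,120:520],cv2.resize(snapshot("scene")[165:265,300:420],(300,250))])[...,::-1])
E
```

```text
0.5378667641281487 0.37242360413074493 [ 0.60294102 -0.05593501  0.10895025]
```

View pics/w4.png

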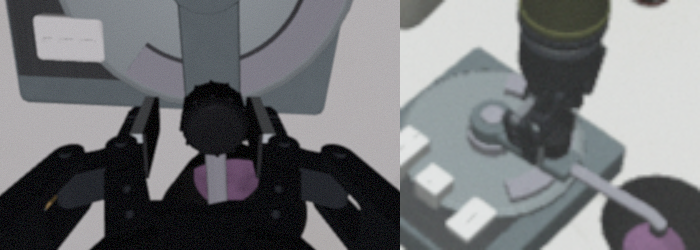

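The arm is near 1.45 rad, with the knob at crop (214,118) just off the pushing pad, and the index-plate gap is hidden under it. I'll keep feeling forward gently.

```bash
python3 -m handwheel '[{"claw":46,"dx":0.03,"dy":-1.5,"dz":0,"twist":0.02},{"claw":46,"dx":0,"dy":0,"dz":0,"twist":0}]' >/dev/null; python3 f.py
python3 -m handwheel '[{"claw":46,"dx":0.03,"dy":-1.5,"dz":0,"twist":0.02},{"claw":46,"dx":0,"dy":0,"dz":0,"twist":0}]' >/dev/null; python3 f.py
python3 - <<'E'
from h import *
c=camera_params("scene");w=dict(np.load("w2.npz"));q=[.5672,.0115,.19]
for u,cc in(((np.array([398,266])+.5)/4-.5+[260,165],c),((240,125),w)):
    p=ray(u,cc,.07);v=m2w(p-[q[0],q[1],0],[0,0,-q[2]])[0]-[.02,0,0];print(v,np.arctan2(-v[1],v[0]))
E
```

```text
7.7667 0.07310802988124954 1.549306938190188 tool F [-0.16739145 -0.55862327 -0.37667927]
7.9333 0.07305079835271593 1.566808648229398 tool F [0.20897168 0.92596027 0.79070088]
[ 0.00744671 -0.07385961  0.07      ] 1.4703133643449378
[ 0.0065928  -0.07457058  0.07      ] 1.4826153372282231
```

```bash
python3 -m handwheel '[{"claw":46,"dx":0.03,"dy":-1.5,"dz":0,"twist":0.0},{"claw":46,"dx":0,"dy":0,"dz":0,"twist":0}]' >/dev/null; python3 f.py
python3 -m handwheel '[{"claw":46,"dx":0.03,"dy":-1.5,"dz":0,"twist":0.0},{"claw":46,"dx":0,"dy":0,"dz":0,"twist":0}]' >/dev/null; python3 f.py
python3 - <<'E'
from h import *
s=state();print(s['finger_gap'],s['grip_force'],s['position'])
c=camera_params("wrist");np.savez("w5.npz",**c)
cv2.imwrite("pics/w5.png",snapshot("wrist")[...,::-1])
E
```

```text
8.1 0.07304535553374716 1.5851018751460646 tool F [0.32360815 1.66360251 0.49808736]
8.2667 0.07285278269368081 1.5937429956456286 tool F [1.366196   3.47596243 2.93732954]
0.536350346787377 2.08422700772644 [ 0.59891377 -0.0563386   0.10938067]
```

View pics/w5.png

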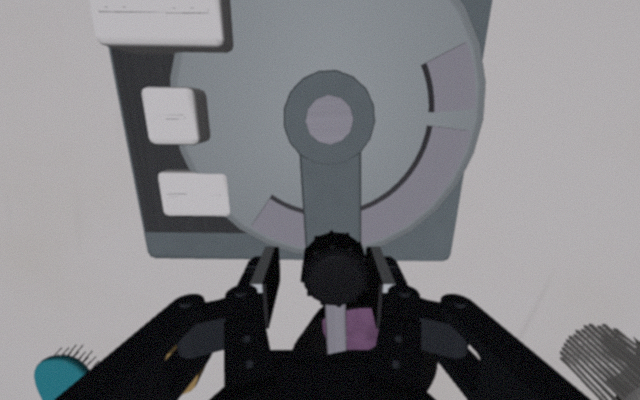

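The knob is at (336,268) against the right pad, and the arm covers the plate gap (hole) that I measured at about 1.475 rad. The force is rising and the tool is stalling, so it seems blocked. I'll push a bit more to confirm the lock.

```bash
python3 -m handwheel '[{"claw":46,"dx":0.03,"dy":-1.5,"dz":0,"twist":0.0},{"claw":46,"dx":0,"dy":0,"dz":0,"twist":0}]' >/dev/null; python3 f.py
python3 -m handwheel '[{"claw":46,"dx":0.03,"dy":-1.5,"dz":0,"twist":0.0},{"claw":46,"dx":0,"dy":0,"dz":0,"twist":0}]' >/dev/null; python3 f.py
python3 - <<'E'
from h import *
w=dict(np.load("w5.npz"))
for z in(.115,.122):
    p=ray((336,268),w,z);print(p,np.hypot(*(p[:2]-[.5868,.0155])),.19-np.arctan2(p[1]-.0155,p[0]-.5868))
E
```

```text
8.4833 0.07269765106248649 1.6008623797514234 tool F [0.4143815  7.91069611 5.47227468]
8.65 0.07246546594549902 1.6065259808885575 tool F [ 1.6793433  11.59651939  6.24372185]
[ 0.6065434  -0.05651657  0.115     ] 0.07467387781250599 1.4932198380020927
[ 0.605337   -0.05251951  0.122     ] 0.07050017468262261 1.4947327902499659
```

It is blocked at 11.6 N, and the ray radius matches a home plunger (74.7 against 75 mm). I'll back off and rise.

```bash
python3 -m handwheel '[{"claw":46,"dx":0,"dy":3,"dz":0,"twist":0},{"claw":50,"dx":0,"dy":3,"dz":0,"twist":0},{"claw":56,"dx":0,"dy":3,"dz":0,"twist":0},{"claw":60,"dx":0,"dy":0,"dz":0,"twist":0},{"claw":60,"dx":0,"dy":0,"dz":-10,"twist":0},{"claw":60,"dx":0,"dy":0,"dz":-25,"twist":0},{"claw":60,"dx":0,"dy":0,"dz":-30,"twist":0},{"claw":60,"dx":0,"dy":0,"dz":0,"twist":0}]'
python3 - <<'E'
from h import *
c=camera_params("wrist");np.savez("w6.npz",**c)
s=state();Rm=R.from_quat(s['eef_rot'],scalar_first=True).as_matrix();print(Rm.round(3).tolist(),s['joints'].round(2))
im=snapshot("wrist");cv2.imwrite("pics/w6.png",im[...,::-1])
print("tool delta to long",Rm.T@(np.array([.4886,.0495,.08])-s['position']),"machine x in tool",Rm.T@[np.cos(.19),np.sin(.19),0])
E
```

```text
t: 9.32
position: [0.6064, -0.0564, 0.1804]
eef_rot: [0.003, 0.633, 0.774, 0.002]
contact_force: [1.2, -1.4, 0.5]
finger_gap: 0.703
grip_force: 0.0
[[-0.198, 0.98, 0.008], [0.98, 0.198, -0.001], [-0.002, 0.008, -1.0]] [-0.09  0.53  0.23  1.63 -0.14  0.99  0.38]
tool delta to long [ 0.12734814 -0.09526428  0.09935052] machine x in tool [-0.00914102  0.99992863  0.00769249]
```

View pics/w6.png

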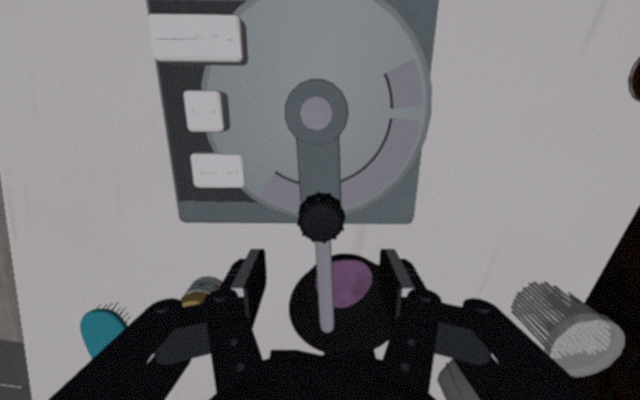

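The spout lies over the bowl: tip (326,327), bowl (345,303). The knob is at (321,217), the pivot at (316,112) and the long key's top centre at (196,38). Now I'll localise the key and check the plunger height.

```bash
python3 - <<'E'
from h import *
w=dict(np.load("w6.npz"));s=state();Rm=R.from_quat(s['eef_rot'],scalar_first=True).as_matrix()
pv=ray((316,112),w,.1);print("pivot",pv)
for z in(.128,.135):
    p=ray((321,216),w,z);print("knob",p,np.hypot(*(p-pv)[:2]))
k=ray((195.5,37.5),w,.08);print("long",k,"short",ray((204,110),w,.08),"mid",ray((217,170),w,.07),ray((217,170),w,.08))
print("tip-bowl",ray((327,327),w,.07)-ray((345,303),w,.063))
print("tool delta",Rm.T@(k-s['position']), "ends",ray((151,38),w,.08),ray((241,38),w,.08))
E
```

```text
pivot [0.58775906 0.01706321 0.1       ]
knob [ 0.60496499 -0.05095586  0.128     ] 0.0701615181974099
knob [ 0.60441333 -0.04834286  0.135     ] 0.06749309813376783
long [0.49093522 0.0505051  0.08      ] short [0.50082481 0.00071957 0.08      ] mid [ 0.51200059 -0.04816566  0.07      ] [ 0.51507359 -0.04540032  0.08      ]
tip-bowl [-0.01373827 -0.02788171  0.007     ]
tool delta [ 0.12748783 -0.09179813  0.09740212] ends [0.45906738 0.04370346 0.08      ] [0.52363054 0.05680893 0.08      ]
```

```bash
python3 -m handwheel '[{"claw":0,"dx":15,"dy":-11,"dz":0,"twist":0},{"claw":0,"dx":28,"dy":-20.5,"dz":0,"twist":0},{"claw":0,"dx":28,"dy":-20.5,"dz":0,"twist":0},{"claw":0,"dx":28,"dy":-20.5,"dz":0,"twist":0},{"claw":0,"dx":28,"dy":-20,"dz":0,"twist":0},{"claw":0,"dx":0,"dy":0,"dz":25,"twist":0},{"claw":0,"dx":0,"dy":0,"dz":25,"twist":0},{"claw":0,"dx":0,"dy":0,"dz":25,"twist":0},{"claw":0,"dx":0,"dy":0,"dz":10,"twist":0},{"claw":0,"dx":0,"dy":0,"dz":0,"twist":0}]' 40
python3 -m handwheel '[{"claw":0,"dx":0,"dy":0,"dz":0,"twist":0},{"claw":0,"dx":0,"dy":0,"dz":0,"twist":0}]'
```

```text
t: 10.2
position: [0.4859, 0.0504, 0.0871]
eef_rot: [-0.002, 0.633, 0.774, -0.002]
contact_force: [-0.3, 0.0, 0.2]
finger_gap: -0.003
grip_force: 0.0
t: 10.37
position: [0.4885, 0.0505, 0.09]
eef_rot: [0.0, 0.633, 0.774, 0.0]
contact_force: [-0.3, 0.6, 0.1]
finger_gap: 0.002
grip_force: 0.0
```

```bash
python3 -m handwheel '[{"claw":0,"dx":0,"dy":0,"dz":2,"twist":0},{"claw":0,"dx":0,"dy":0,"dz":2,"twist":0},{"claw":0,"dx":0,"dy":0,"dz":2,"twist":0},{"claw":0,"dx":0,"dy":0,"dz":2,"twist":0},{"claw":0,"dx":0,"dy":0,"dz":1,"twist":0},{"claw":0,"dx":0,"dy":0,"dz":1,"twist":0},{"claw":0,"dx":0,"dy":0,"dz":1,"twist":0},{"claw":0,"dx":0,"dy":0,"dz":1,"twist":0}]'
python3 -m handwheel '[{"claw":0,"dx":0,"dy":0,"dz":1,"twist":0},{"claw":0,"dx":0,"dy":0,"dz":1,"twist":0},{"claw":0,"dx":0,"dy":0,"dz":1,"twist":0},{"claw":0,"dx":0,"dy":0,"dz":1,"twist":0}]'
python3 -m handwheel '[{"claw":0,"dx":0,"dy":0,"dz":1,"twist":0},{"claw":0,"dx":0,"dy":0,"dz":1,"twist":0},{"claw":0,"dx":0,"dy":0,"dz":1,"twist":0}]'
```

```text
t: 11.03
position: [0.4881, 0.0507, 0.0773]
eef_rot: [-0.0, 0.633, 0.774, -0.0]
contact_force: [-0.5, 0.3, 1.8]
finger_gap: 0.0
grip_force: 1.2
t: 11.37
position: [0.4881, 0.0507, 0.0732]
eef_rot: [-0.0, 0.633, 0.774, -0.0]
contact_force: [-0.4, 0.6, 3.0]
finger_gap: 0.003
grip_force: 1.3
t: 11.62
position: [0.4881, 0.0507, 0.0702]
eef_rot: [-0.0, 0.633, 0.774, -0.0]
contact_force: [-0.7, 0.0, 2.2]
finger_gap: 0.004
grip_force: 1.5
```

Contact is clean. I'll continue slowly.

```bash
for i in 1; do python3 -m handwheel '[{"claw":0,"dx":0,"dy":0,"dz":1,"twist":0},{"claw":0,"dx":0,"dy":0,"dz":1,"twist":0}]' | grep -E "pos|cont"; done
python3 -m handwheel '[{"claw":0,"dx":0,"dy":0,"dz":1,"twist":0},{"claw":0,"dx":0,"dy":0,"dz":1,"twist":0}]' | grep -E "pos|cont"
python3 -m handwheel '[{"claw":0,"dx":0,"dy":0,"dz":1,"twist":0}]' | grep -E "pos|cont"
```

```text
position: [0.4882, 0.0507, 0.0684]
contact_force: [-1.9, -0.2, 7.0]
position: [0.4881, 0.0507, 0.0664]
contact_force: [-1.5, 0.4, 2.8]
position: [0.4881, 0.0507, 0.0653]
contact_force: [-1.5, -0.6, 4.4]
```

```bash
python3 -m handwheel '[{"claw":0,"dx":0,"dy":0,"dz":1,"twist":0}]' | grep -E "pos|cont"
python3 -m handwheel '[{"claw":0,"dx":0,"dy":0,"dz":0.5,"twist":0},{"claw":0,"dx":0,"dy":0,"dz":0,"twist":0}]' | grep -E "pos|cont"
```

```text
position: [0.4881, 0.0507, 0.0642]
contact_force: [-1.1, -0.4, 4.0]
position: [0.4881, 0.0507, 0.0636]
contact_force: [-1.1, 0.5, 3.3]
```

```bash
python3 -m handwheel '[{"claw":0,"dx":0,"dy":0,"dz":0.7,"twist":0},{"claw":0,"dx":0,"dy":0,"dz":0,"twist":0}]' | grep -E "pos|cont"
```

```text
position: [0.4881, 0.0506, 0.0629]
contact_force: [-0.8, 0.0, 3.5]
```

```bash
python3 -m handwheel '[{"claw":0,"dx":0,"dy":0,"dz":0.8,"twist":0},{"claw":0,"dx":0,"dy":0,"dz":0,"twist":0}]' | grep -E "pos|cont"
python3 -m handwheel '[{"claw":0,"dx":0,"dy":0,"dz":0.8,"twist":0},{"claw":0,"dx":0,"dy":0,"dz":0,"twist":0}]' | grep -E "pos|cont"
```

```text
position: [0.4881, 0.0507, 0.0621]
contact_force: [-0.2, 0.3, 1.7]
position: [0.4881, 0.0506, 0.0614]
contact_force: [-2.0, 0.8, 3.6]
```

```bash
python3 -m handwheel '[{"claw":0,"dx":0,"dy":0,"dz":0.8,"twist":0},{"claw":0,"dx":0,"dy":0,"dz":0,"twist":0}]' | grep -E "pos|cont"
```

```text
position: [0.4881, 0.0507, 0.0606]
contact_force: [0.0, 0.8, 2.2]
```

```bash
python3 -m handwheel '[{"claw":0,"dx":0,"dy":0,"dz":0.8,"twist":0},{"claw":0,"dx":0,"dy":0,"dz":0,"twist":0}]' | grep -E "pos|cont"
python3 -m handwheel '[{"claw":0,"dx":0,"dy":0,"dz":0.6,"twist":0},{"claw":0,"dx":0,"dy":0,"dz":0,"twist":0}]' | grep -E "pos|cont"
```

```text
position: [0.4882, 0.0507, 0.0598]
contact_force: [-0.5, 0.8, 4.3]
position: [0.4882, 0.0507, 0.0594]
contact_force: [-1.9, 1.1, 6.5]
```

```bash
python3 -m handwheel '[{"claw":0,"dx":0,"dy":0,"dz":0.6,"twist":0},{"claw":0,"dx":0,"dy":0,"dz":0,"twist":0}]' | grep -E "pos|cont"
```

```text
position: [0.4882, 0.0507, 0.0591]
contact_force: [-1.4, 0.4, 10.4]
```

```bash
python3 -m handwheel '[{"claw":0,"dx":0,"dy":0,"dz":0.6,"twist":0},{"claw":0,"dx":0,"dy":0,"dz":0,"twist":0},{"claw":0,"dx":0,"dy":0,"dz":0,"twist":0}]' | grep -E "pos|cont"
python3 -m handwheel '[{"claw":0,"dx":0,"dy":0,"dz":-2,"twist":0},{"claw":0,"dx":0,"dy":0,"dz":-2,"twist":0},{"claw":0,"dx":0,"dy":0,"dz":-8,"twist":0},{"claw":0,"dx":0,"dy":0,"dz":-15,"twist":0},{"claw":0,"dx":-10,"dy":10,"dz":-30,"twist":0},{"claw":0,"dx":-30,"dy":20,"dz":-30,"twist":0},{"claw":0,"dx":-30,"dy":20,"dz":-30,"twist":0},{"claw":0,"dx":-30,"dy":30,"dz":-20,"twist":0},{"claw":0,"dx":0,"dy":0,"dz":0,"twist":0},{"claw":0,"dx":0,"dy":0,"dz":0,"twist":0}]'
python3 - <<'E'
from h import *
c=camera_params("wrist");np.savez("w7.npz",**c);print(state()['t'])
im=snapshot("wrist");b=snapshot("scene")
cv2.imwrite("pics/w7.png",np.hstack([im[0:400,100:500],cv2.resize(b[205:305,270:370],(400,400),interpolation=cv2.INTER_CUBIC)])[...,::-1])
E
```

```text
position: [0.4883, 0.0507, 0.0588]
contact_force: [-2.7, -0.0, 13.7]
t: 14.53
position: [0.5785, -0.025, 0.1873]
eef_rot: [0.001, 0.634, 0.773, 0.001]
contact_force: [-0.3, 0.1, -0.9]
finger_gap: -0.0
grip_force: 0.0
14.5333
```

View pics/w7.png

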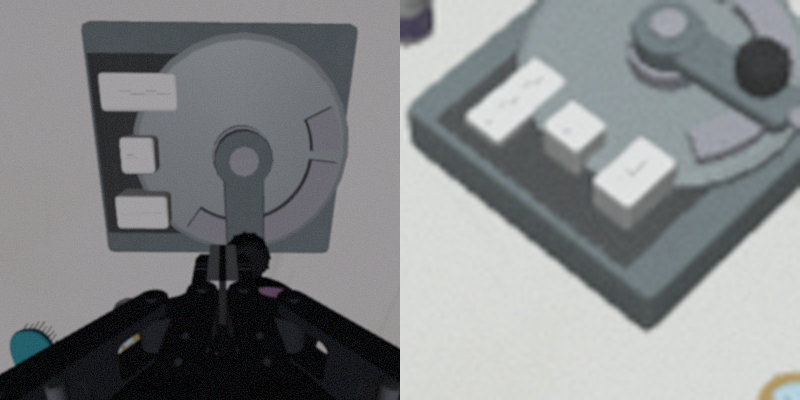

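The long key is now flush and latched, with no side face visible at (515,100) in the right panel. The middle key at (635,180) has popped up, and the short key is up. Last check is the plunger height in the scene view, with the knob at about (360.3,221.6).

```bash
python3 - <<'E'
from h import *
c=camera_params("scene");q=[.5672,.0115,.19]
print("start home pred vs (355.9,191.1):",proj(m2w([.095,0,.115],q),c))
for A in(1.44,1.47,1.5):
  for z in(.115,.122):print(A,z,proj(m2w([.02+.075*np.cos(A),-.075*np.sin(A),z],q),c).round(1))
E
```

```text
start home pred vs (355.9,191.1): [[355.10115103 190.9001306 ]]
1.44 0.115 [[361.1 220.1]]
1.44 0.122 [[361.3 218.4]]
1.47 0.115 [[360.6 220.6]]
1.47 0.122 [[360.8 218.9]]
1.5 0.115 [[360.1 221.2]]
1.5 0.122 [[360.3 219.5]]
```

The knob's height matches a home plunger (observed row 221.6; 220.6–221.2 predicted if home, 219–219.5 if riding), and the arm held against an 11.6 N push. I'm handing in.

```bash
python3 -c "
from plant import *
print(hand_in())"
```

```text
the job is handed in; nothing more can be done
None
```

The job is handed in at about 14.6 s, with no verdict returned: the spout appears locked over the bowl at about 1.48 rad (it held an 11.6 N push), the long key is latched down (13.7 N at its stop), the middle key has popped up, and the short key was not touched.

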